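# Proof-pull a glued stud and close the tester case

## Robot

A 6-joint arm with a two-finger parallel gripper is mounted at the origin on the work surface. World frame = base frame: x ahead of the robot, y to its left, z up, the work surface at z = 0. Lengths are in m, angles in rad, forces in N, time in s.
With the tool pointing down it reaches from about 0.325 to 0.9 m from the base axis. Payload 6.1 kg.
Tool frame: the origin (TCP) lies at the very end of the fingers, on their centre line; the grasp point (between the pads) lies 19 mm behind it; y points along the fingers, x is the direction in which the jaws open and shut, and the axes are right-handed (so a half turn about y gives the same grasp; the last joint's range is limited). The gripper opens to 87 mm and grips with 3 to 60 N. Pads are 19 mm wide; open, the fingers measure 117 mm over their backs; the gripper's body (75 mm by 190 mm) begins 51 mm behind the grasp point.
Start: joints at [-1.235, 0.22, 1.526, -0, 1.395, -0.126], TCP at [0.278, -0.56, 0.223] pointing down, gripper open.
Joint ranges: [-2.98, 2.98], [-0.91, 2.08], [0.09, 2.57], [-1.24, 4.39], [0.2, 2.65], [-2.68, 2.68]. Speed limits (rad/s): [2.57, 2.57, 3.01, 3.14, 3.14, 3.14].

## Interface

Orientations are given as a rotation vector (axis times angle).
In Python, from station import reach, line_to, movej, grip, dwell, ik, get_obs, get_image, IKError, close_job gives the robot as it stands. Calls block until the motion is done:
- reach(position, orientation): joint-space move of the TCP to a pose.
- line_to(position, rotation=None, vel=0.15, stop_force=None): straight line of the TCP; rotation=None keeps the orientation; vel is the mean speed in m/s. With stop_force (N) it stops when the force on the tool has changed by that much, and returns True; else False.
- movej(angles): joint-space move.
- grip(opening, grasp_force=None): finger opening in m; grasp_force is the grip in N (None keeps the last); returns when the fingers have stopped.
- dwell(seconds).
- ik(position, orientation): joint angles nearest the present ones, or None.
- get_obs(): the state.
- get_image(name): name is "scene" or "top"; returns a dict with "frame" (420x560x3 uint8, blue, green, red), "fov_y" (degrees; the focal length in pixels is half the picture's height over the tangent of half this angle, whatever the lens; pixels are square), "cx", "cy" (the principal point, pixels), "k1" (the pictures are not rectified: a ray, as slopes to the right and down, at radius r is drawn at 1 + k1 r^2 times it, then the intrinsics apply), "R" (3x3) and "t" (3): a world point X has camera coordinates R X + t. Camera axes: x right, y down, z forward; pixel columns grow to the right and rows downward; lengths in m; the calibration is good to about 2 mm. A picture is of the moment at which its call begins. There is no depth.
A pose or a line that the arm cannot do raises IKError and nothing moves.
- close_job(): hands the job in, once; it reports no verdict.
The state is a dict: "time_s": time; "qpos": joint angles; "joint_vel": joint speeds; "joint_torque": joint torques, N m; "tool_pos": TCP position; "eef_rot": TCP orientation; "ft_force": force on the tool from outside, world axes, zero at the start; "wrist_torque": the same for the moment, N m; "opening": finger opening in m.
Only numpy, scipy, OpenCV 4.12 (cv2) and the standard library are available. Lean on these libraries where they do the work, as an engineer would, in place of code of your own. Each camera call takes 0.05 s, during which the arm holds its last target.

## Task

Give the glued stud its proof pull: draw the tester's black grip out of the gauge until the sliding pointer lines up with the marker clip on the scale, not beyond it, and hold it there for a second. Then ease the grip gently all the way back home without letting it snap, and lower the case lid gently until it is fully closed. Do not shift the marker clip or the things standing around the case.

Things in the scene. Friction and masses are not known exactly. Their poses are not given: they have to be found in the camera images.
- case: Open grey hard case fixed to the table, outer 180 (own x) x 310 (own y) x 70 mm high, walls and floor 5 mm. Origin: centre of the underside. Own +y: the way the grip is pulled (roughly towards the robot); own +x: away from the lid's hinge side. The tester lies along own x = 0; nothing stands between its grip and the side walls (inner faces at own x +-85 mm).
- scale (a point): Front end of the gauge's scale, on top of the aluminium gauge body (44 mm wide, own y -105 to -5 mm, top 38 mm above the table); its dark end collar, 60 mm wide, top 40 mm, reaches to own y +7 mm. This point: own y -5 mm, 38 mm up. Beyond the body's other end is the wooden sample with the glued stud, hooked to the gauge. Axes as the case.
- grip (a point): Point to grasp on the upright black grip block, 34 (own x) x 14 (own y) x 46 mm high, from 14 to 60 mm above the table: on its vertical centre line, 15 mm below its top. Axes as the case. Home: 40 mm from the case centre along own +y; pulled, it moves along own +y. The rod (8 mm thick, 24 mm above the table) leaves it on its -y side.
- gauge (a joint): How far the grip and pointer are pulled out, m: 0 at home, 0.085 at the stop. A spring pulls it home (about 2.4 N at 0, plus 1.2 N per 10 mm).
- pointer (a point): Top centre of the pointer, a dark steel fin 16 mm wide (own x), 5 mm thick (own y), standing 14 mm above the gauge body, on its -x half; moves with the grip. Axes as the case.
- mark (a point): Top centre of the marker clip's fin, brass, the same size as the pointer, on the +x half of the gauge body; the clip stays where it was set. The pointer is lined up when both have the same own y. Axes as the case.
- lid (a joint): Lid angle, rad: 0 closed flat on the rim, grows as it opens, 1.9 at most. The lid is a flat grey panel 188 mm (from the hinge) x 310 mm x 10 mm, 0.3 kg, with a stiff hinge that keeps it at any angle; its underside lies on the rim 70 mm above the table when closed. Pushing its outer face near the free edge with 3 to 6 N moves it.
- lid_hinge (a point): Middle of the hinge line, on the -x rim of the case, 70 mm above the table; the hinge axis is along the case's own y. Axes turn with the lid.
- lid_edge (a point): Middle of the lid's free edge, at its outer (top when closed) face, 188 mm from the hinge; a black finger lip 60 mm long sticks out 8 mm beyond it. Axes turn with the lid.
- glue: Bystander: loose black glue bottle with a white cap, upright, 34 mm across, 110 mm high. Origin: centre of the underside.
- studs: Bystander: loose jar with a metal cap, upright, 56 mm across, 50 mm high. Origin: centre of the underside.
- sample: Bystander: loose wooden sample block lying flat, 60 x 90 x 14 mm. Origin: centre of the underside.

How it is judged:
On the way, in this order (a step that is already met when the one before it is completed fails the run):
1. the pointer is lined up with the marker clip (within 5 mm) and held there for 0.8 s (y of pointer in the frame of mark between -0.005 and 0.005 m), for 0.8 s.
2. the grip is back home (within 5 mm) (value of joint gauge below 0.005 m), for 0.2 s.
At the end, for the whole second after the job is handed in: The lid is closed (within 0.04 rad), the grip is home (within 5 mm), the marker clip is where it was (within 5 mm) and the bottle, jar and sample block are where they stood (within 30 mm) (value of joint lid below 0.04 rad and value of joint gauge below 0.005 m and distance of mark from where it was at the start of the episode below 0.005 m and distance of each of glue, studs, sample from where it was at the start of the episode below 0.03 m); the robot touches nothing.
It fails at once if the stud is overpulled: the pointer goes more than 10 mm past the marker clip (y of pointer in the frame of mark above 0.01 m).
It fails at once if the gauge snaps back (faster than 0.4 m/s) (velocity of joint gauge below -0.4 m/s).
It fails at once if the lid is slammed (faster than 3 rad/s) (velocity of joint lid below -3 rad/s).
It fails at once if the marker clip is shifted by more than 5 mm (distance of mark from where it was at the start of the episode above 0.005 m).
It fails at once if the glue bottle, jar or sample block is moved by more than 30 mm (distance of any of glue, studs, sample from where it was at the start of the episode above 0.03 m).
It also fails if it takes over 61 s, if anything falls off the work surface, if the arm or the gripper's body presses on something with over 40 N, if the wrist force passes 120 N, or if a joint passes its speed limit or range.

## Working session

There is one attempt and no reset: what is moved stays moved. The work goes in short steps, each a Python script; the robot and the scene stay as the last script left them, time stands still between calls to the robot, and variables do not carry over. Pictures are saved under pics/ and viewed, and the job is handed in when it is done.

```bash
ls; mkdir -p pics; cat > h.py <<'E'
from station import *
import numpy as np, cv2
def snap(name,fn,scale=1):
    im=get_image(name); f=im["frame"]; cv2.imwrite("pics/"+fn,f); np.savez("pics/"+fn+".npz",**{k:np.asarray(v) for k,v in im.items()}); return im
def K(im):
    f=im["frame"].shape[0]/2/np.tan(np.radians(float(im["fov_y"]))/2)
    return np.array([[f,0,float(im["cx"])],[0,f,float(im["cy"])],[0,0,1]]),np.array([float(im["k1"]),0,0,0])
def ray(im,uv):
    k,d=K(im); p=cv2.undistortPoints(np.array([[uv]],float),k,d)[0,0]
    R=np.array(im["R"]);t=np.array(im["t"]); return -R.T@t, R.T@np.array([p[0],p[1],1.])
def onz(im,uv,z):
    o,d=ray(im,uv); return o+d*(z-o[2])/d[2]
def proj(im,X):
    k,d=K(im); R=np.array(im["R"]);t=np.array(im["t"],float)
    return cv2.projectPoints(np.atleast_2d(np.array(X,float)),cv2.Rodrigues(R)[0],t,k,d)[0][:,0]
def two(a,ua,b,ub):
    o1,d1=ray(a,ua);o2,d2=ray(b,ub)
    s=np.linalg.lstsq(np.c_[d1,-d2],o2-o1,rcond=None)[0]
    p,q=o1+s[0]*d1,o2+s[1]*d2; return (p+q)/2,np.linalg.norm(p-q)
def load(fn): return dict(np.load("pics/"+fn+".npz"))
E
python3 - <<'E'
from h import *
for n in("scene","top"):
    im=snap(n,n+"0.png"); print(n,im["fov_y"],im["k1"],-np.array(im["R"]).T@im["t"])
o=get_obs();print(o["time_s"],o["tool_pos"],o["eef_rot"],o["opening"])
E
```

```text
pics
scene 55.81826256852682 -0.012152696312321399 [1.152914   0.28654859 0.47595354]
top 49.67343653006215 -0.13677164251945317 [0.49827592 0.04756997 0.95468902]
0.1 [ 0.27831365 -0.55899028  0.22154272] [-1.39184409  0.86362104 -0.86139626] 0.0871776876499486
```

View pics/scene0.png

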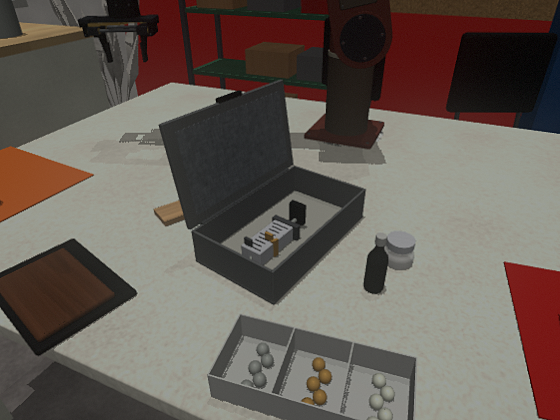

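View pics/top0.png

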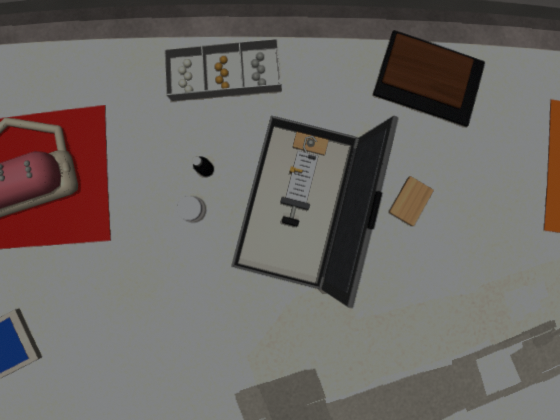

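Scene: the open case is in the middle with its lid leaning back. Top view: the grip is at about (290,222), the collar at (295,203), the brass clip at about (295,171) and the pointer at about (312,157). The bottle is at (203,166), the jar at (190,209) and the sample block at (411,201). I'll zoom in to measure.

```bash
python3 - <<'E'
from h import *
a=cv2.imread("pics/top0.png")[105:310,220:410]; cv2.imwrite("pics/topz.png",cv2.convertScaleAbs(cv2.resize(a,None,fx=2.9,fy=2.9,interpolation=cv2.INTER_CUBIC),alpha=1.5,beta=20))
a=cv2.imread("pics/scene0.png")[160:300,180:380]; cv2.imwrite("pics/scz.png",cv2.convertScaleAbs(cv2.resize(a,None,fx=4,fy=4,interpolation=cv2.INTER_CUBIC),alpha=1.5,beta=20))
E
```

```text
(no output)
```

View pics/topz.png

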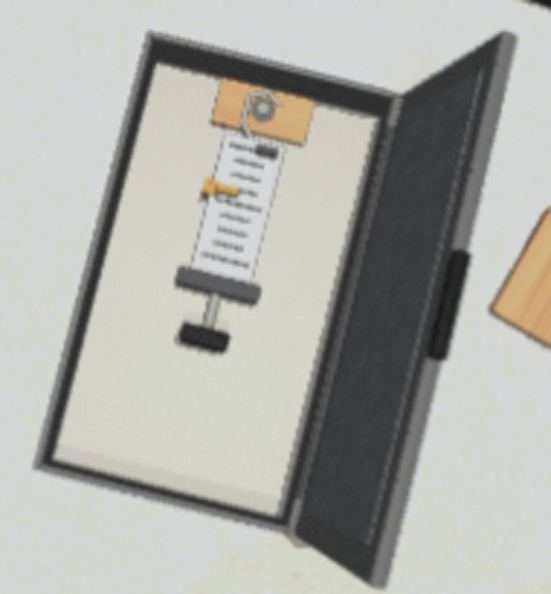

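View pics/scz.png

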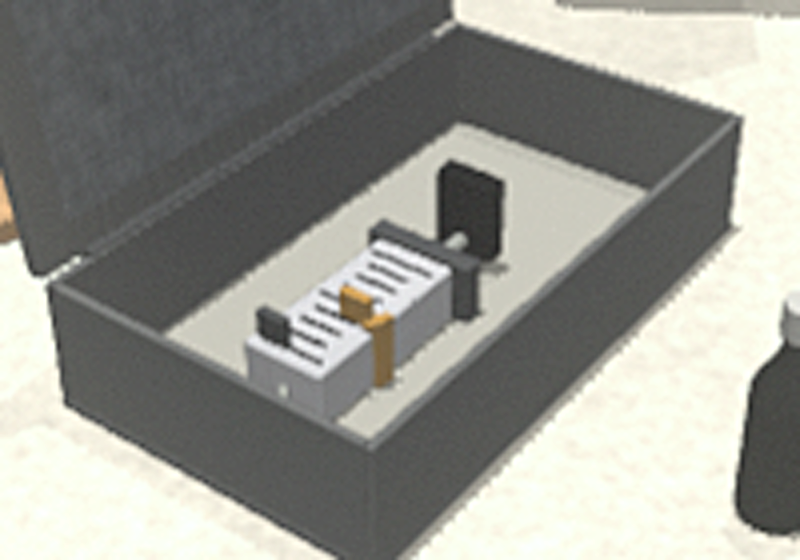

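Zoomed top view: the rim corners are at (150,34), (400,98), (38,466) and (296,525). In the zoomed scene view they are at (50,283), (372,447), (742,118) and (460,25). The pointer top is at (272,312), the clip top at (357,292) and the grip top at (470,170).

```bash
cat > m.py <<'E'
from h import *
T=load("top0.png");S=load("scene0.png")
tz=lambda p:(np.array(p)+.5)/2.9-.5+np.array([220,105]); sz=lambda p:(np.array(p)+.5)/4-.5+np.array([180,160])
E
python3 - <<'E'
from m import *
# order: far +x, far -x, near +x, near -x
tc=[(150,34),(400,98),(38,466),(296,525)]; sc=[(372,447),(50,283),(742,118),(460,25)]
P=[];Q=[]
for a,b in zip(tc,sc):
    p=onz(T,tz(a),.07);q=onz(S,sz(b),.07);m,e=two(T,tz(a),S,sz(b)); print(p[:2].round(4),q[:2].round(4),m.round(4),round(e,4)); P.append(p);Q.append(q)
for P in(np.array(P),np.array(Q)):
    print("W",np.linalg.norm(P[0]-P[1]),np.linalg.norm(P[2]-P[3]),"L",np.linalg.norm(P[0]-P[2]),np.linalg.norm(P[1]-P[3]))
    y=(P[2]+P[3]-P[0]-P[1]); x=P[0]+P[2]-P[1]-P[3]
    print("c",P.mean(0),"yaw y",np.degrees(np.arctan2(y[1],y[0])),"x",np.degrees(np.arctan2(x[1],x[0])))
E
```

```text
[0.7457 0.0918] [0.7471 0.0945] [0.7457 0.0928 0.0683] 0.002
[ 0.704  -0.0806] [ 0.7068 -0.0766] [ 0.7041 -0.0801  0.0674] 0.0021
[0.449  0.1606] [0.4507 0.1655] [0.4483 0.1629 0.068 ] 0.0043
[ 0.413 -0.013] [ 0.4108 -0.0043] [ 0.4114 -0.0089  0.0696] 0.0089
W 0.17738409153294069 0.17729910760307802 L 0.3045358007509657 0.29879217033158484
c [0.57791705 0.03967596 0.07      ] yaw y 166.9320975212621 x 77.35586056246139
W 0.17585517981253937 0.17442427845668476 L 0.3047460441075906 0.3046990261815855
c [0.57884472 0.04476176 0.07      ] yaw y 166.41024826453028 x 76.74690526399736
```

```bash
cat >> m.py <<'E'
c=np.array([.5783,.0415]); yaw=np.radians(166.7); yd=np.array([np.cos(yaw),np.sin(yaw)]); xd=np.array([np.sin(yaw),-np.cos(yaw)])
def own(p): d=np.array(p[:2])-c; return np.round([d@xd,d@yd],4)
def world(x,y,z): return np.r_[c+x*xd+y*yd,z]
def fin(a,b): return np.array(b)-a
E
python3 - <<'E'
from m import *
# colour masks in top
f=T["frame"]; hsv=cv2.cvtColor(f,cv2.COLOR_BGR2HSV)
br=cv2.inRange(hsv,(8,120,60),(30,255,255))[150:190,285:305]; print("brass",[ (x+285,y+150) for y,x in np.argwhere(br)])
for n,p,z in(("grip top",(204,331),.06),("pointer",(266,152),.052),("mark",(221,188),.052),("collar near edge",(217,292),.04)):
    print(n,own(onz(T,tz(p),z)))
for n,p,z in(("grip top",(470,171),.06),("pointer",(272,312),.052),("mark",(356,291),.052)):
    print(n,own(onz(S,sz(p),z)))
# predicted
for n,X in(("griptop",world(0,.04,.06)),): print(n,(proj(T,X)-[220,105])*2.9,(proj(S,X)-[180,160])*4)
# bystanders
print("glue",own(onz(T,(203,166),.055)),"cap top",own(onz(S,(380,236),.11)))
print("studs",own(onz(T,(190,209),.05)),own(onz(S,(400,239),.05)))
print("sample",own(onz(T,(411,201),.014)))
# lid lip: triangulate lip center and lid corners
for a,b in(((455,305),None),): pass
h=[tz((508,38)),tz((380,585))]
print("lid far corner", two(T,h[0],S,(165,125)), two(T,h[1],S,(285,83)))
for s in((165,125),(285,83)): print(s)
E
```

```text
brass [(np.int64(291), np.int64(167)), (np.int64(292), np.int64(167)), (np.int64(293), np.int64(167)), (np.int64(291), np.int64(168)), (np.int64(292), np.int64(168)), (np.int64(293), np.int64(168)), (np.int64(294), np.int64(168)), (np.int64(295), np.int64(168)), (np.int64(290), np.int64(169)), (np.int64(291), np.int64(169)), (np.int64(292), np.int64(169)), (np.int64(293), np.int64(169)), (np.int64(294), np.int64(169)), (np.int64(295), np.int64(169)), (np.int64(296), np.int64(169)), (np.int64(297), np.int64(169)), (np.int64(298), np.int64(169)), (np.int64(290), np.int64(170)), (np.int64(291), np.int64(170)), (np.int64(292), np.int64(170)), (np.int64(293), np.int64(170)), (np.int64(294), np.int64(170)), (np.int64(295), np.int64(170)), (np.int64(296), np.int64(170)), (np.int64(297), np.int64(170)), (np.int64(298), np.int64(170)), (np.int64(299), np.int64(170)), (np.int64(300), np.int64(170)), (np.int64(301), np.int64(170)), (np.int64(290), np.int64(171)), (np.int64(291), np.int64(171)), (np.int64(292), np.int64(171)), (np.int64(293), np.int64(171)), (np.int64(294), np.int64(171)), (np.int64(298), np.int64(171)), (np.int64(299), np.int64(171)), (np.int64(300), np.int64(171)), (np.int64(301), np.int64(171))]
grip top [0.0009 0.0372]
pointer [-0.0099 -0.0944]
mark [ 0.0141 -0.0621]
collar near edge [-0.0009  0.0077]
grip top [0.0001 0.0429]
pointer [-0.0108 -0.0936]
mark [ 0.0093 -0.0596]
griptop [[203.26498651 334.3134074 ]] [[465.01679237 171.93671837]]
glue [ 0.1973 -0.0227] cap top [ 0.2015 -0.0268]
studs [0.201  0.0676] [0.2059 0.064 ]
sample [-0.2354 -0.0639]
lid far corner (array([ 0.69467614, -0.11099946,  0.25284925]), np.float64(0.006833165509502665)) (array([ 0.39643385, -0.04065398,  0.24749741]), np.float64(0.012313728691892989))
(165, 125)
(285, 83)
```

```bash
python3 - <<'E'
import cv2
a=cv2.imread("pics/scene0.png")[70:240,140:320]; cv2.imwrite("pics/lidz.png",cv2.convertScaleAbs(cv2.resize(a,None,fx=3.4,fy=3.4,interpolation=cv2.INTER_CUBIC),alpha=1.5,beta=20))
E
```

```text
(no output)
```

View pics/lidz.png

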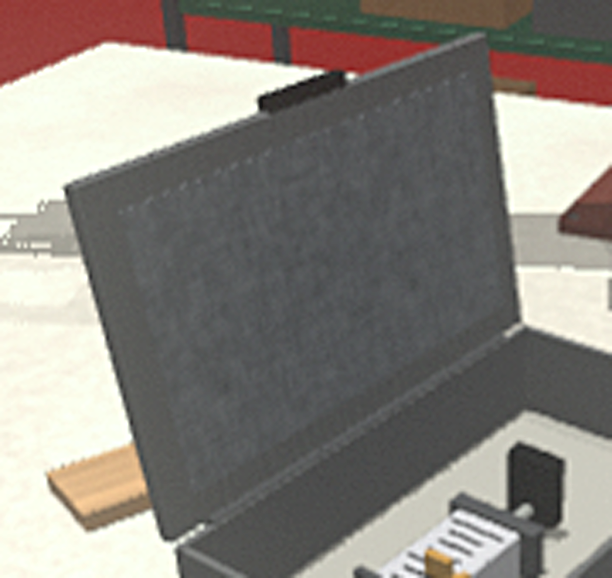

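The pointer is 32–34 mm short of the clip. The grip is near own (0, 40 mm), which matches its stated home. The lid's free edge is at about own x -122 mm, z 0.25, so the lid is open about 1.75 rad. Since the lid leaves little side room for the wide gripper body, I'll grip with the jaws along own y, keeping the tips above the rod.

```bash
cat >> m.py <<'E'
from scipy.spatial.transform import Rotation as Rn
def rot(phi=0,s=1):  # fingers pointing (sin phi along own x, -cos phi z), jaws along own y*s
    x=s*np.r_[yd,0]; y=np.r_[np.sin(phi)*xd,-np.cos(phi)]; return Rn.from_matrix(np.c_[x,y,np.cross(x,y)]).as_rotvec()
E
python3 - <<'E'
from m import *
for s in(1,-1):
    for X in(world(0,.04,.4),world(0,.04,.034),world(0,.075,.034)): print(s,np.round(ik(X,rot(0,s)),2) if ik(X,rot(0,s)) is not None else None)
    hx=-.09;r=.165
    for phi in(30,45):
      for th in(100,60,0):
        t=np.radians(th);X=world(hx+r*np.cos(t)-.01*np.sin(t),0,.07+r*np.sin(t)+.01*np.cos(t)); q=ik(X,rot(np.radians(phi),s)); print(s,phi,th,None if q is None else np.round(q,2))
E
```

```text
1 None
1 None
1 None
1 30 100 None
1 30 60 None
1 30 0 None
1 45 100 [-0.71  0.21  1.71  0.68  1.63  2.56]
1 45 60 [-0.53  0.17  1.8   0.75  1.49  2.66]
1 45 0 [-0.36  0.36  1.87  0.85  1.21  2.57]
-1 [-0.05 -0.03  1.47 -0.    1.7   0.18]
-1 [-0.05  0.24  1.89 -0.    1.01  0.18]
-1 [-0.04  0.17  1.97 -0.    1.    0.19]
-1 30 100 [-0.6   0.11  1.72  0.49  1.52 -0.44]
-1 30 60 [-0.4   0.09  1.77  0.52  1.4  -0.29]
-1 30 0 [-0.23  0.28  1.84  0.59  1.1  -0.3 ]
-1 45 100 [-0.71  0.21  1.71  0.68  1.63 -0.58]
-1 45 60 [-0.53  0.17  1.8   0.75  1.49 -0.48]
-1 45 0 [-0.36  0.36  1.87  0.85  1.21 -0.57]
```

```bash
python3 - <<'E'
from m import *
o=get_obs(); p=np.array(o["tool_pos"]); line_to([p[0],p[1],.42],vel=.3)
reach(world(0,.04,.40),rot(0,-1)); grip(.027,15)
line_to(world(0,.04,.09),vel=.25)
dwell(.2);snap("scene","s1.png");snap("top","t1.png")
o=get_obs();print(o["time_s"],o["tool_pos"],own(o["tool_pos"]),o["ft_force"],o["opening"])
im=cv2.imread("pics/s1.png")[120:280,180:380]; cv2.imwrite("pics/s1z.png",cv2.convertScaleAbs(cv2.resize(im,None,fx=3.7,fy=3.7,interpolation=cv2.INTER_CUBIC),alpha=1.5,beta=20))
E
```

```text
6.1417 [0.5398524  0.05068696 0.09074918] [0.0001 0.0395] [-0.09387355  1.08315271 -0.72999362] 0.027019760010361913
```

View pics/s1z.png

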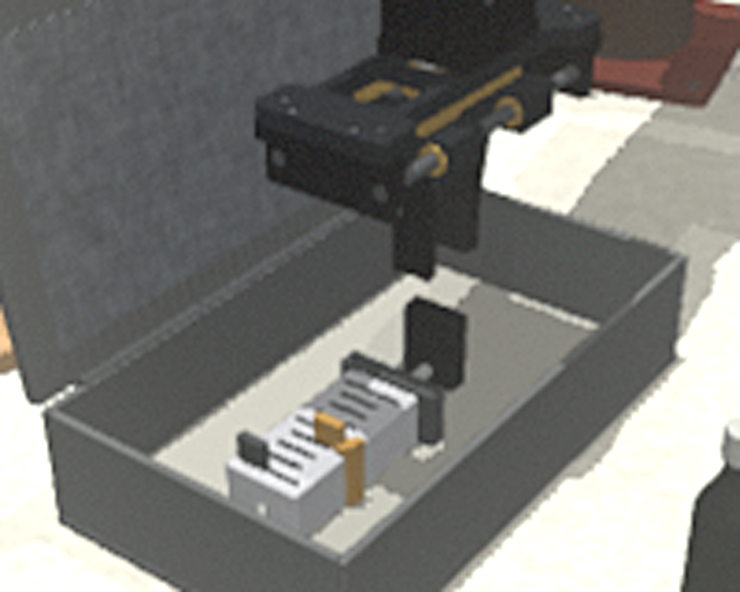

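The zoomed scene view shows the fingers straddling directly above the black grip, with its top at about (436,308). The pointer and clip are both visible under the body. I'll check the offset numerically, then descend and grip.

```bash
python3 - <<'E'
from m import *
I=load("s1.png")
print(((proj(I,[world(0,.0395,.06),world(.017,.0465,.06),world(-.017,.0325,.06)])-[180,120])*3.7).round())
print("hit",line_to(world(0,.04,.035),vel=.08,stop_force=6))
o=get_obs();print(own(o["tool_pos"]),o["tool_pos"][2],o["ft_force"])
E
```

```text
[[430. 307.]
 [464. 312.]
 [396. 303.]]
hit False
[0.0001 0.0397] 0.035201604661016225 [-0.65063387  0.50176426  0.13602493]
```

```bash
python3 - <<'E'
from m import *
grip(0.0,20); dwell(.2)
o=get_obs();p0=np.array(o["tool_pos"]);print(o["time_s"],own(p0),p0[2],o["ft_force"],o["opening"])
print(line_to(np.r_[p0[:2]+.026*yd,p0[2]],vel=.04)); dwell(.3)
o=get_obs();print(o["time_s"],own(o["tool_pos"]),o["ft_force"],o["ft_force"][:2]@yd,o["opening"])
I=snap("scene","s2.png"); im=I["frame"][160:300,180:380]; cv2.imwrite("pics/s2z.png",cv2.convertScaleAbs(cv2.resize(im,None,fx=4,fy=4,interpolation=cv2.INTER_CUBIC),alpha=1.5,beta=20))
E
```

```text
7.5833 [0.0001 0.0407] 0.035469401035432585 [-4.28799149  0.78850986  5.49202374] 0.013958723829266566
False
8.7 [0.0001 0.0665] [ 5.22252984 -1.03406358 -3.29052919] -5.320341760660933 0.01370309456494354
```

View pics/s2z.png

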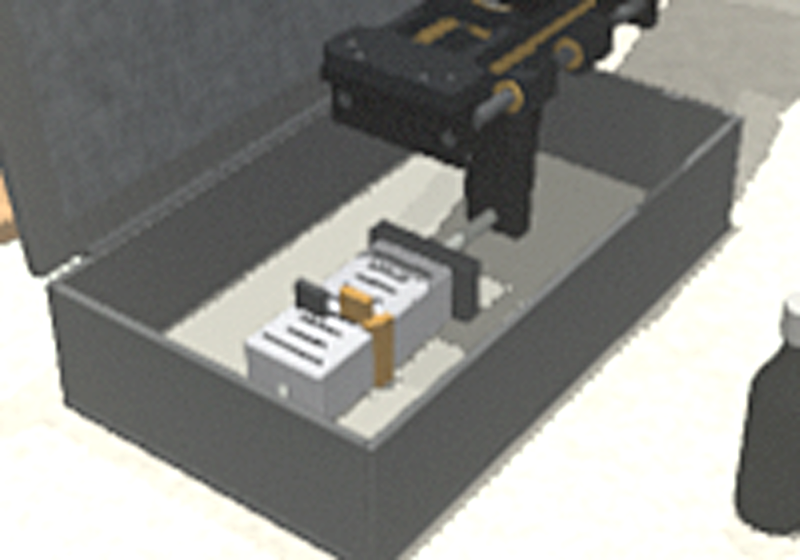

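The pointer has moved to about (311,296) in the zoomed scene view, just short of the clip at (356,303). I'll zoom further to measure what's left.

```bash
python3 - <<'E'
from h import *
im=cv2.imread("pics/s2.png")[222:262,246:286]; cv2.imwrite("pics/s2zz.png",cv2.convertScaleAbs(cv2.resize(im,None,fx=14,fy=14,interpolation=cv2.INTER_CUBIC),alpha=1.6,beta=10))
E
```

```text
(no output)
```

View pics/s2zz.png

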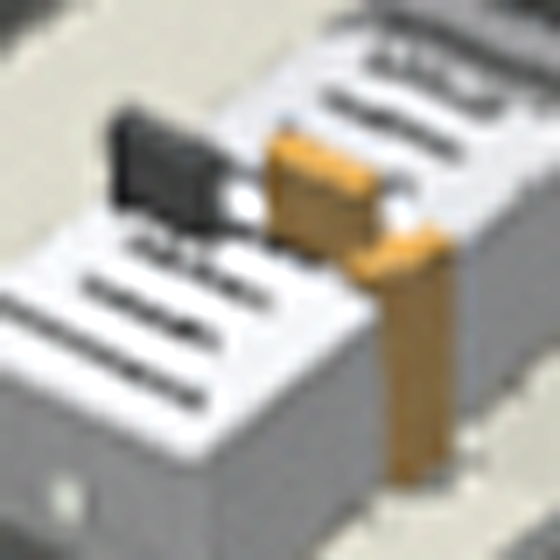

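```bash
python3 - <<'E'
from m import *
I=load("s2.png"); z=lambda p:(np.array(p)+.5)/14-.5+np.array([246,222])
for n,p in(("pTL",(113,118)),("pTR",(222,163)),("mTL",(272,158)),("mTR",(374,197))): print(n,own(onz(I,z(p),.052)))
for n,p in(("pTLback",(130,102)),("pTRback",(240,150)),("mTLback",(285,133)),("mTRback",(386,180))): print(n,own(onz(I,z(p),.052)))
E
```

```text
pTL [-0.017  -0.0699]
pTR [ 0.0004 -0.0691]
mTL [ 0.0049 -0.0645]
mTR [ 0.0204 -0.0633]
pTLback [-0.0175 -0.0659]
pTRback [ 0.0005 -0.0656]
mTLback [ 0.0029 -0.0593]
mTRback [ 0.0195 -0.0595]
```

About 5.8 mm remain. Both fins measure the expected ~16 mm width.

```bash
python3 - <<'E'
from m import *
p0=np.array(get_obs()["tool_pos"])
line_to(np.r_[p0[:2]+.0058*yd,.0355],vel=.03); dwell(.2)
o=get_obs();print(o["time_s"],own(o["tool_pos"]),o["ft_force"][:2]@yd,o["opening"])
I=snap("scene","s3.png");snap("top","t3.png"); im=I["frame"][222:262,246:286]; cv2.imwrite("pics/s3zz.png",cv2.convertScaleAbs(cv2.resize(im,None,fx=14,fy=14,interpolation=cv2.INTER_CUBIC),alpha=1.6,beta=10))
E
```

```text
9.2917 [0.0001 0.0721] -6.430552488038153 0.013697776655157262
```

View pics/s3zz.png

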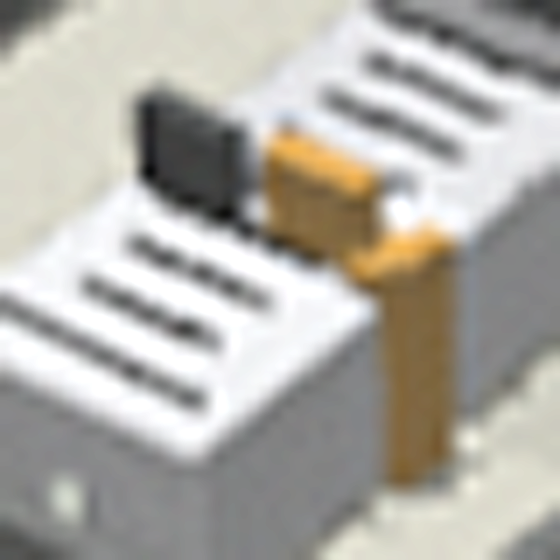

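Pointer front-face corners are at about (142,100) and (248,140), nearly in line with the clip's at (272,158) and (374,197).

```bash
python3 - <<'E'
from m import *
I=load("s3.png"); z=lambda p:(np.array(p)+.5)/14-.5+np.array([246,222])
for n,p in(("pTL",(142,100)),("pTR",(248,143)),("mTL",(272,158)),("mTR",(374,197))): print(n,own(onz(I,z(p),.052)))
E
```

```text
pTL [-0.0166 -0.0647]
pTR [ 0.0004 -0.0638]
mTL [ 0.0049 -0.0645]
mTR [ 0.0204 -0.0633]
```

Aligned within about 1 mm. I'll hold it, then ease it home.

```bash
python3 - <<'E'
from m import *
dwell(1.2)
p0=np.array(get_obs()["tool_pos"]); d=own(p0)[1]-.0420
line_to(np.r_[p0[:2]-d*yd,.0355],vel=.04)
o=get_obs();print(o["time_s"],own(o["tool_pos"]),o["ft_force"][:2]@yd)
p=np.array(o["tool_pos"]);print(line_to(np.r_[p[:2]-.004*yd,.0355],vel=.015,stop_force=7)); dwell(.1)
o=get_obs();print(o["time_s"],own(o["tool_pos"]),o["ft_force"][:2]@yd,o["opening"])
I=snap("scene","s4.png"); im=I["frame"][160:300,180:380]; cv2.imwrite("pics/s4z.png",cv2.convertScaleAbs(cv2.resize(im,None,fx=4,fy=4,interpolation=cv2.INTER_CUBIC),alpha=1.5,beta=20))
E
```

```text
11.5 [0.0001 0.042 ] -2.1288508980565335
True
11.85 [0.0001 0.0407] 1.5152377408175755 0.013912370679976777
```

View pics/s4z.png

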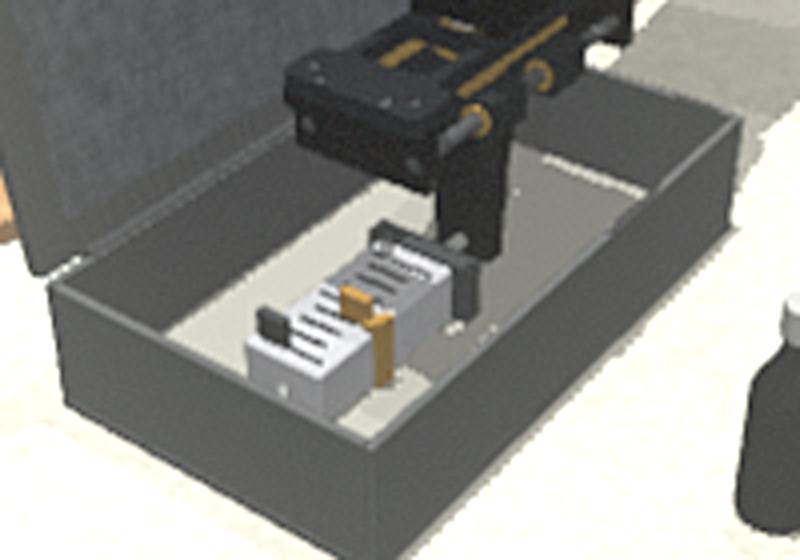

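The pointer is back at its original (272,312), and the force reads pressing on the home stop. Next: release slowly, rise, and go round to the outer face of the lid.

```bash
python3 - <<'E'
from m import *
grip(.026,20); dwell(.2)
p=np.array(get_obs()["tool_pos"]); print(line_to(np.r_[p[:2],.12],vel=.1,stop_force=8)); line_to(np.r_[p[:2],.42],vel=.3)
grip(0.,20)
ph=np.radians(35)
def pose(th,r=.165,off=.018):
    t=np.radians(th); return world(-.09+r*np.cos(t)-off*np.sin(t),0,.07+r*np.sin(t)+off*np.cos(t))
line_to(world(-.24,0,.40),rot(ph,-1),vel=.3)
print(get_obs()["time_s"],own(pose(100,off=.06)),pose(100,off=.06)[2])
line_to(pose(100,off=.06),vel=.25); dwell(.2)
o=get_obs();print(o["time_s"],own(o["tool_pos"]),o["tool_pos"][2],o["ft_force"])
snap("scene","s5.png");snap("top","t5.png")
E
```

```text
False
16.55 [-0.1777  0.    ] 0.22207438858699854
17.65 [-0.1785 -0.0009] 0.22374901180913362 [-0.25028919 -0.44095455 -0.04576222]
```

View pics/s5.png

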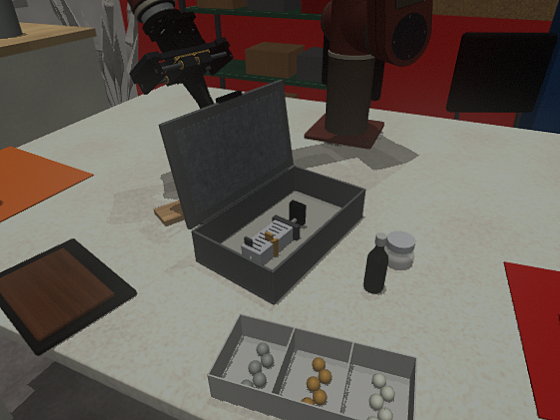

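View pics/t5.png

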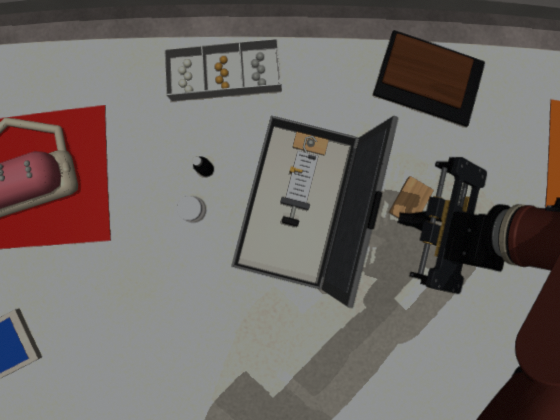

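Scene: the gripper is behind the lid and the grip is at home, with the pointer at its start. Top: the fingertips are at (402,218), just outside the lid's lip at (375,210). Now to push the lid over.

```bash
python3 - <<'E'
from m import *
ph=np.radians(35)
def pose(th,r=.165,off=.018):
    t=np.radians(th); return world(-.09+r*np.cos(t)-off*np.sin(t),0,.07+r*np.sin(t)+off*np.cos(t))
print(line_to(pose(100),vel=.1,stop_force=25))
for th in range(90,10,-10):
    h=line_to(pose(th),vel=.1,stop_force=20); o=get_obs()
    print(th,h,round(o["time_s"],2),np.round(o["ft_force"],1))
    if h: break
snap("scene","s6.png")
E
```

```text
False
90 False 18.76 [ 0.5 -0.4 -0.6]
80 False 19.2 [-0.6  0.6 -0.9]
70 False 19.64 [ 0.6 -0.3 -0.5]
60 False 20.08 [-0.3  0.2  1. ]
50 False 20.52 [-0.2 -0.5 -0.1]
40 False 20.97 [-0.2  0.4  0. ]
30 False 21.41 [-0.2 -0.2  0.1]
20 False 21.85 [-0.8 -0.3  0.9]
```

View pics/s6.png

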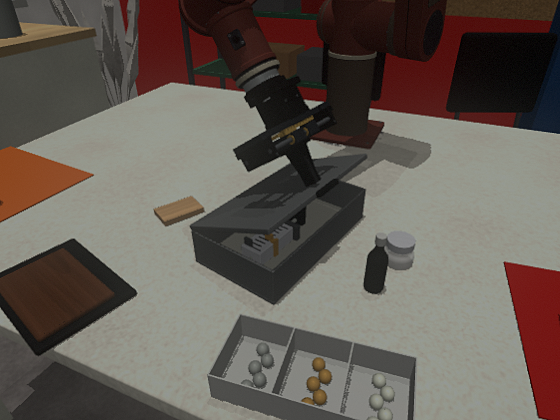

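The lid follows and is down to roughly 20°. The sample block, jar and bottle are unmoved. I'll finish gently.

```bash
python3 - <<'E'
from m import *
def pose(th,r=.165,off=.018):
    t=np.radians(th); return world(-.09+r*np.cos(t)-off*np.sin(t),0,.07+r*np.sin(t)+off*np.cos(t))
for th in (14,8,4,0):
    h=line_to(pose(th),vel=.06,stop_force=15); o=get_obs()
    print(th,h,round(o["time_s"],2),np.round(o["ft_force"],1),o["tool_pos"][2])
    if h: break
p=np.array(o["tool_pos"])
if not h: print(line_to(p-[0,0,.015],vel=.03,stop_force=12)); dwell(.3)
o=get_obs(); print(o["tool_pos"][2],o["ft_force"])
snap("scene","s7.png")
E
```

```text
14 False 22.34 [0.6 0.6 1. ] 0.1267573529371213
8 False 22.78 [-1.3  0.4 -0.4] 0.11007917023095815
4 False 23.12 [-0.8 -0.1 -0.1] 0.09884035992976517
0 False 23.47 [-1.1  0.2 -0.3] 0.08727595649546653
True
0.0855451606537613 [-2.62306205 -2.50300574  7.11057432]
```

View pics/s7.png

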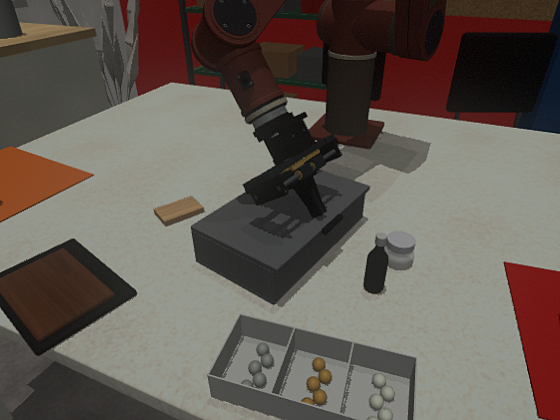

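The lid looks flat, and the fingertip meets firm resistance at about 80 mm, the closed lid's top. I'll press once more, retreat and check.

```bash
python3 - <<'E'
from m import *
p=np.array(get_obs()["tool_pos"]); print(line_to(p-[0,0,.006],vel=.02,stop_force=10)); o=get_obs();print(o["tool_pos"][2],np.round(o["ft_force"],1))
line_to(p+[0,0,.2],vel=.2); dwell(.2)
o=get_obs();print(o["time_s"],o["tool_pos"],np.round(o["ft_force"],1))
I=snap("scene","s8.png"); snap("top","t8.png"); im=I["frame"][160:310,180:380]; cv2.imwrite("pics/s8z.png",cv2.convertScaleAbs(cv2.resize(im,None,fx=4,fy=4,interpolation=cv2.INTER_CUBIC),alpha=1.8,beta=20))
E
```

```text
True
0.08545493933681804 [-4.2 -3.1  8.8]
25.675 [0.59534978 0.11472852 0.28407464] [-0.1 -0.7  0.2]
```

View pics/s8z.png

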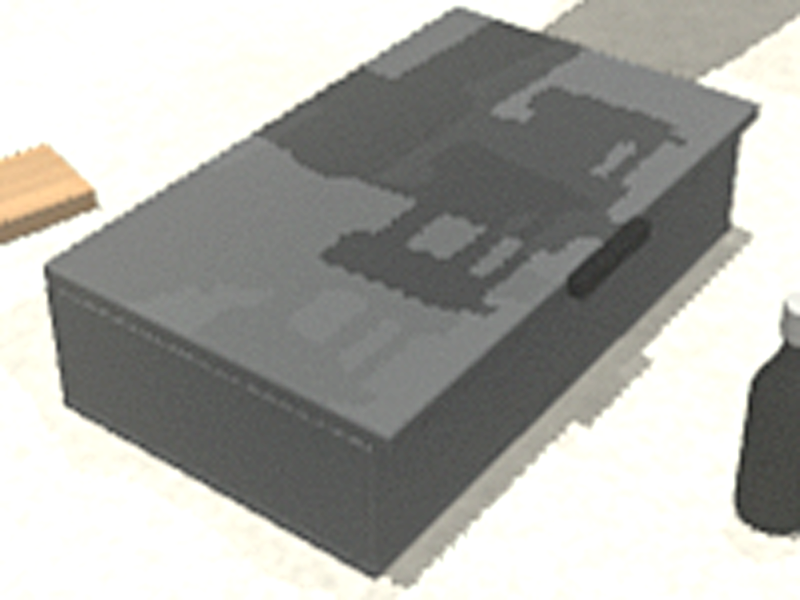

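View pics/t8.png

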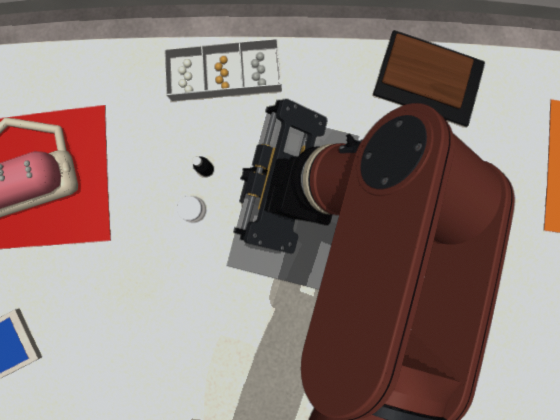

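The lid is flat with only a thin seam at the front rim. The bottle (203,166) and jar (190,209) are where they were. I'll check the lid's corner heights before handing in.

```bash
python3 - <<'E'
from m import *
I=load("s8.png"); print(((proj(I,[world(.098,-.155,.08),world(.098,.155,.08),world(-.09,-.155,.08),world(.098,-.155,.09)])-[180,160])*4).round())
close_job()
E
```

```text
[[381. 438.]
 [757. 101.]
 [ 33. 262.]
 [381. 417.]]
the job is handed in; nothing more can be done
```

I gave the stud its proof pull, eased the grip home, closed the lid and handed the job in after about 26 of the 61 s. No verdict is reported.

- **Pull:** I drew the grip out about 31 mm. The picture showed the pointer within about 1 mm of the marker clip, and I held it there for more than 1.2 s.
- **Return:** I eased the grip back at about 4 cm/s until it pressed on the home stop, then let go slowly. Pictures before and after letting go showed the pointer at its starting place.
- **Lid:** I lowered it with the closed fingers until it gave firm resistance. Two of its free-edge corners in the picture matched the closed height of 80 mm: the one on the far end to about 1 mm, the one nearer the robot about 2 to 3 mm lower in the view, which is within the camera calibration. The hinge-side corner was a few mm off in the picture, which I put down to calibration error.
- **Surroundings:** The bottle, jar and sample block looked unmoved in the last pictures. The marker clip looked unmoved too, but it was last visible just before the lid covered it. The arm was well clear of everything at hand-in.

The two cameras disagreed by up to 5 mm on the case's position, so I set the alignment from the pointer and clip in a single view. The force readings at the stops during the lid push were close to zero, so I relied on the pictures to see that the lid was following.

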